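# Load the bobbin winder and switch it on

## Task

Take the empty orange bobbin from the sloped blue rest and lower it, without dropping it, over the winder's upright spindle until it stands upright and flat on the steel turntable, flanges down and yellow hub up. Let go of it, and only then flip the winder's red toggle over to the on side so that it snaps and stays there. Leave the white lamp toggle on, and leave the steel coupling and the copper elbow where they lie.

Things in the scene. Friction and masses are not known exactly. Their poses are not given: they have to be found in the camera images.
- bobbin: Loose bobbin, 110 mm tall, 0.18 kg, z its axis. Upwards: orange flange dia 90 (z 0-6 mm), barrel dia 44 (6-60), orange flange dia 90 (60-66), yellow hub dia 44 (66-110), best gripped there. Bore dia 24 right through. Origin: centre of underside; z to the hub end. At the start it lies flat on the sloped rest, axis tilted 30 degrees from vertical, hub leaning to the rest's -x side
- bobbin_top (a point): Centre of the bobbin's hub end, 110 mm from the underside along its axis
- rest: Fixed blue rest, 130 x 112 mm, about 95 mm high at the far edge. Its tray is tilted 30 degrees: low at its own -x side (roughly towards the robot), rising to +x; a lip 12 mm high along the low edge and rims 8 mm high at both sides keep the bobbin. Origin: centre of its foot on the bench; z up. The middle of the tray's upper face is 55 mm above the bench
- winder: Fixed winder: grey housing 150 x 150 x 55 mm, red stripe on its -x side, on top a steel turntable (disc dia 100 mm, 10 mm thick; it does not turn) and in its middle a dark upright spindle, dia 16 mm, 58 mm tall, with a tapered tip. Origin: centre of the foot on the bench; z up
- spindle_foot (a point): Where the spindle meets the turntable's upper face, 65 mm above the bench; the bobbin's origin belongs here
- spindle_top (a point): Tip of the spindle, 123 mm above the bench, 58 mm above the turntable
- winder_switch_box: Fixed grey switch box of the winder, 90 mm (x) x 64 mm (y) x 42 mm high, that carries the red toggle. Origin: centre of its foot; z up. Its +x side is the on side (green mark on the top), its -x side the off side (black mark)
- winder_switch_pivot (a point): Hinge of the red toggle, 45 mm above the bench over the middle of the grey box; the hinge axis is the box's y axis
- winder_switch (a joint): Angle of the red toggle, a tapered bat 76 mm long from its hinge, 10 mm thick at the foot, 20 near the tip. 0 = off, leaning 0.4 rad to the box's -x side (the start); 0.4 = upright; 0.8 = on, leaning 0.4 rad to the +x side. A spring drives it away from upright to the side it is on; about 2.5 N at 40 mm from the hinge pushes it over
- winder_switch_tip (a point): Tip of the red toggle on its axis, 76 mm from the hinge; about 115 mm above the bench when off or on
- lamp_switch_box: Fixed black box of the same shape that carries the white lamp toggle. Origin: centre of its foot. It and the grey box may stand either way round
- lamp_switch (a joint): Angle of the white lamp toggle, of the same make as the red one. 0 = on, leaning 0.4 rad to its box's +x side (the start); 0.8 = off, leaning to the -x side. It must stay on
- coupling: Loose steel pipe coupling, a ring standing upright, 64 mm in diameter, 60 mm high. Origin: centre of its underside. A bystander
- elbow: Loose copper pipe elbow lying flat, about 80 x 80 mm, 26 mm thick. Origin: on the bench in the middle of the elbow's square. A bystander
Mind the look-alikes: they are no part of the job. What is shaped like the winder but purple is not meant.

How it is judged (in metres and radians):
On the way, in this order (a step that is already met when the one before it is completed fails the run):
1. the bobbin stands released, upright and flat on the turntable over the spindle, the red toggle still off (horizontal distance between bobbin and spindle_foot below 0.007 m and z of bobbin in the frame of spindle_foot between -0.004 and 0.004 m and z of bobbin_top in the frame of spindle_foot above 0.1 m and contact force between bobbin and the fingers below 0.2 N and value of joint winder_switch below 0.3 rad), for 0.2 s.
2. the red toggle has snapped to on (value of joint winder_switch above 0.7 rad), for 0.1 s.
At the end, for the whole second after the job is handed in: The bobbin is at rest on the spindle, hub up, underside within 4 mm of the turntable and 7 mm of the spindle axis; red toggle on (over 0.7 rad), white lamp toggle still on (under 0.1 rad); coupling and elbow within 30 mm of their starts (horizontal distance between bobbin and spindle_foot below 0.007 m and z of bobbin in the frame of spindle_foot between -0.004 and 0.004 m and z of bobbin_top in the frame of spindle_foot above 0.1 m and linear speed of bobbin below 0.02 m/s and value of joint winder_switch above 0.7 rad and value of joint lamp_switch below 0.1 rad and distance of each of coupling, elbow from where it was at the start of the episode below 0.03 m); the robot touches nothing.
It fails at once if the bobbin is dropped (falls faster than 0.5 m/s with no finger on it) (linear speed of bobbin above 0.5 m/s and contact force between bobbin and the fingers below 0.05 N).
It fails at once if the lamp is switched off (value of joint lamp_switch above 0.3 rad).
It fails at once if the coupling or the elbow is pushed away by more than 30 mm (distance of any of coupling, elbow from where it was at the start of the episode above 0.03 m).
It also fails if it takes over 58 s, if anything falls off the work surface, if the arm or the gripper's body presses on something with over 40 N, if the wrist force passes 120 N, or if a joint passes its speed limit or range.

## Robot

A 6-joint arm with a two-finger parallel gripper is mounted at the origin on the work surface. World frame = base frame: x ahead of the robot, y to its left, z up, the work surface at z = 0. Lengths are in mm, angles in rad, forces in N, time in s.
With the tool pointing down it reaches from about 300 to 775 mm from the base axis. Payload 14.6 kg.
Tool frame: the origin (TCP) lies between the finger pads; the fingertips stand 25 mm ahead of it and the grasp point (between the pads) lies 6 mm ahead of it; z points along the fingers, y is the line along which they close (so a half turn about z gives the same grasp; the last joint's range is limited). The gripper opens to 94 mm and grips with 3 to 60 N. Pads are 16 mm wide; open, the fingers measure 119 mm over their backs; the gripper's body (75 mm by 177 mm) begins 78 mm behind the grasp point.
Start: joints at [1.261, 0.3, 1.521, -0, 1.321, -0.067], TCP at [132.23, 533.858, 230.446] pointing down, gripper open.
Joint ranges: [-3.03, 3.03], [-0.79, 2.21], [0.23, 2.52], [-1.04, 4.18], [0, 3.07], [-2.55, 2.55]. Speed limits (rad/s): [2.22, 2.22, 2.57, 3.14, 3.14, 3.14].

## Interface

Orientations are given as [roll, pitch, yaw] about the fixed x, y, z axes, in that order (R = Rz(yaw) Ry(pitch) Rx(roll)).
In Python, from cell import manip gives the robot as it stands. The module is installed in compiled form; this text tells all that it offers.
- The arm moves only by the tool step_arm, never from a script. Its argument "series" is one flat list of numbers, 5 for each row, row after row: the shift along the world's x, y, z in mm, then the turn about the world's z in rad, then the closure, from 0 (fully open) to 1 (shut). In form: [dx, dy, dz, spin, jaw, dx, dy, dz, spin, jaw, ...]. A call has 1 to 20 rows; each row shifts and turns the commanded pose from where the row before left it; what a row does not reach is not made up. A row lasts 1/8 s, in which the tool goes at most 62.5 mm and 10.7 degrees, less where a joint would pass 70% of its speed; a pose out of reach is approached as far as the arm can. A call is refused whole if a number of a shift passes 62.5 or a number of a turn 0.188, either way. A call with a gripper value outside its range is refused whole. The fingers move at their own pace and stop on an object; "squeeze" is the grip in N (left out, the last holds). Time passes only in rows, so rows that do not move let the fingers close. It gives the time, the measured TCP pose, the force, the opening and the grip force at its end, in the units of the state.
- manip.read_state(): the state, without advancing time (a new reading comes with each control period).
- manip.camera(name): name is "scene" or "top" or "wrist"; returns (picture, depth): 384x512x3 uint8, blue, green, red; 384x512 float32, mm along the optical axis (not along the pixel's ray), 0 where there is no reading.
- manip.camera_info(name): a dict with "fovy" (degrees; the focal length in pixels is half the picture's height over the tangent of half this angle, whatever the lens; pixels are square), "cx", "cy" (the principal point, pixels), "eye" and "orientation" of the camera in the world. Camera axes: x right, y down, z forward; pixel columns grow to the right and rows downward; lengths in mm; the calibration is good to about 2 mm. A picture is of the moment at which its call begins: read the wrist's pose just before it. camera_info takes no time and is no camera call; for the wrist camera it gives the pose at the moment of the call.
- manip.sign_off(): hands the job in; it is judged then, once.
The state is a dict: "clock": time; "joints": joint angles; "qd": joint speeds; "effort": joint torques, N m; "eef_pos": TCP position; "eef_rot": TCP orientation; "wrist_force": force on the tool from outside, world axes, zero at the start; "moment": the same for the moment, N m; "finger_gap": finger opening in mm; "finger_force": force on a finger pad.
Only numpy, scipy, OpenCV 4.12 (cv2) and the standard library are available. Lean on these libraries where they do the work, as an engineer would, in place of code of your own. Each camera call takes 0.05 s, during which the arm holds its last target. There are 200 camera calls.

## Working session

There is one attempt and no reset: what is moved stays moved. The work goes in short steps, Python scripts to look and compute and a tool call to move; the robot and the scene stay as the last step left them, time stands still between calls to the robot, and variables do not carry over. Pictures are saved under pics/ and viewed, at most 10 in all, crops included, and the job is handed in when it is done.

Besides the shell and the picture viewer there is one more tool, called after "Emit:" as name(argument=value, ...) on one line, values as JSON. step_arm: Moves the arm, as the interface text tells. Its arguments: {"type":"object","properties":{"series":{"type":"array"},"squeeze":{"type":"number"}},"required":["series"]}

```bash
mkdir -p pics; cat > h.py <<'E'
import numpy as np, cv2
from cell import manip
from scipy.spatial.transform import Rotation as Ro
def rot(o):
    o=np.array(o,float)
    if o.shape==(3,3): return o
    if o.size==3: return Ro.from_euler('xyz',o).as_matrix()
    return Ro.from_quat(o).as_matrix()
def cam(n):
    i=manip.camera_info(n); p,d=manip.camera(n); return p,d,i
def pts(d,i):
    h,w=d.shape; f=h/2/np.tan(np.radians(i['fovy'])/2)
    v,u=np.mgrid[:h,:w]
    c=np.stack([(u-i['cx'])/f*d,(v-i['cy'])/f*d,d],-1)
    P=c@rot(i['orientation']).T+np.array(i['eye']); P[d<=0]=np.nan
    return P
E
python3 - <<'E'
from h import *
print(manip.read_state())
for n in('scene','top'):
    p,d,i=cam(n); print(n,i); cv2.imwrite(f'pics/{n}0.png',p); np.savez(f'{n}0.npz',p=p,d=d,P=pts(d,i))
E
```

```text
{'clock': 0.0, 'joints': array([ 1.26142356e+00,  3.00471590e-01,  1.52157160e+00, -1.11831601e-05,
        1.32070099e+00, -6.66139885e-02]), 'qd': array([ 2.24692034e-05,  1.85367170e-03, -4.96318481e-04,  2.38271236e-03,
       -4.85653555e-05,  6.91838831e-05]), 'effort': array([ 4.06135705e-04, -5.31802511e+01, -3.52748930e+01,  7.08709401e-02,
        2.43473472e-02, -9.91144498e-05]), 'eef_pos': array([132.15222968, 533.64954396, 229.89005583]), 'eef_rot': array([-3.14044296e+00, -6.58432504e-05,  2.89883661e+00]), 'wrist_force': array([ 0.22036326, -1.48501437,  0.3096017 ]), 'moment': array([-0.00117026,  0.05244941,  0.03862492]), 'finger_force': 0.0, 'finger_gap': 94.05879782391038}
scene {'fovy': 55.88167139620876, 'cx': 253.04368944735845, 'cy': 191.72296947515127, 'eye': array([1292.74368031,  100.18257864,  773.48641799]), 'orientation': array([-2.31831542, -0.01825438,  1.70287684])}
top {'fovy': 47.96237436740431, 'cx': 255.80683995144153, 'cy': 192.30925864546452, 'eye': array([ 436.36999967,    8.56005193, 1311.35090441]), 'orientation': array([-3.03303614, -0.00948322, -1.56069572])}
```

View pics/scene0.png

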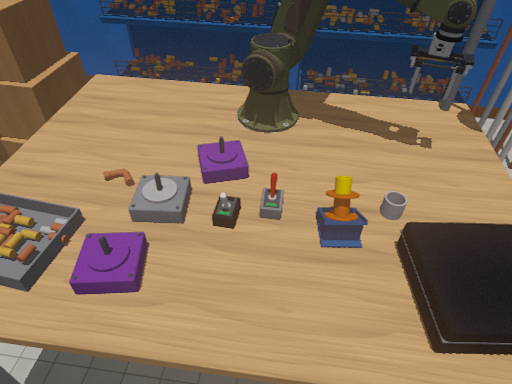

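View pics/top0.png

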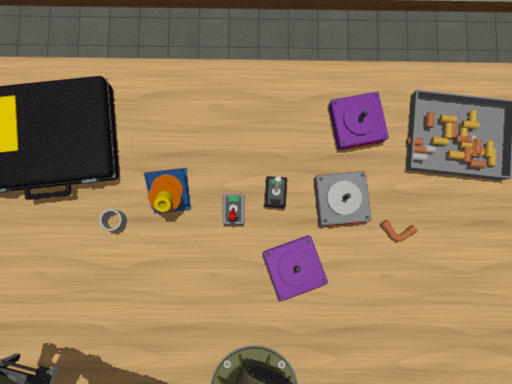

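The scene view shows the bobbin on the blue rest (342,210), the red toggle (273,190), the lamp (227,208), the grey winder (161,197), and purple winders at (222,160) and (110,262). In the top view they are at: bobbin (166,192), red toggle (233,210), lamp (276,190), grey winder (344,198), purple (359,120) and (295,267). The grey one with the steel disc fits the description. I'll measure next and confirm it in a crop.

```bash
cat > m.py <<'E'
from h import *
def stat(name,P,m,zlo,zhi,box=None):
    m=m.copy()
    if box: 
        b=np.zeros_like(m); b[box[1]:box[3],box[0]:box[2]]=True; m&=b
    q=P[m]; q=q[~np.isnan(q[:,0])]; q=q[(q[:,2]>zlo)&(q[:,2]<zhi)]
    if len(q)<3: print(name,'few');return
    r=cv2.minAreaRect(q[:,:2].astype(np.float32))
    print(name,len(q),'med',np.median(q,0).round(1),'min',q.min(0).round(1),'max',q.max(0).round(1),'rect',np.round(r[0],1),np.round(r[1],1),round(r[2],1))
    return q
for n in('scene','top'):
    z=np.load(f'{n}0.npz'); p,P=z['p'],z['P']; hsv=cv2.cvtColor(p,cv2.COLOR_BGR2HSV); H,S,V=[hsv[...,k].astype(int) for k in range(3)]
    print(n,'bench z',np.nanmedian(P[250:350,220:400,2]) if n=='scene' else np.nanmedian(P[330:340,350:500,2]))
    B={'scene':dict(bob=(305,165,375,250),sw=(255,165,290,222),w=(128,165,195,225),lamp=(208,185,245,230)),
       'top':dict(bob=(140,160,195,220),sw=(218,185,250,230),w=(312,168,374,232),lamp=(260,170,292,215))}[n]
    any_=np.ones_like(H,bool)
    stat('yellow',P,(H>22)&(H<35)&(S>150),90,250,B['bob'])
    stat('orange',P,(H>5)&(H<20)&(S>200),30,150,B['bob'])
    stat('blue',P,(H>100)&(H<125)&(S>120),8,150,B['bob'])
    stat('red',P,((H<6)|(H>174))&(S>150),46,140,B['sw'])
    stat('swbox',P,any_,36,48,B['sw'])
    stat('green',P,(H>45)&(H<85)&(S>80),30,60,B['sw'])
    stat('lampbox',P,any_,36,48,B['lamp'])
    stat('lamptog',P,any_,60,140,B['lamp'])
    stat('housing',P,any_,48,59,B['w'])
    stat('disc',P,any_,61,70,B['w'])
    stat('spindle',P,any_,75,140,B['w'])
    stat('spindletip',P,any_,112,140,B['w'])
p=np.load('top0.npz')['p']; a=p[160:240,130:250]; b=p[160:240,255:375]
cv2.imwrite('pics/crop0.png',cv2.resize(np.vstack([a,b]),None,fx=3.7,fy=3.7,interpolation=cv2.INTER_CUBIC))
E
python3 m.py
```

```text
scene bench z 0.1581026954086724
yellow 283 med [552.4 253.1 142. ] min [517.3 233.9 115.3] max [569.7 275.  161.8] rect [543.5 254.3] [51.9 38.8] 5.3
orange 453 med [588.  256.6  81.2] min [539.1 213.7  51.2] max [621.1 301.1 135.9] rect [580.3 257.5] [81.8 87.3] 0.4
blue 88 med [638.  281.8   9.1] min [533.6 214.1   8. ] max [653.8 320.5  82. ] rect [594.6 261.5] [107.4 107.7] 8.4
red 106 med [514.2  67.1  89.9] min [500.2  59.4  49.8] max [530.3  74.4 116.2] rect [515.6  68.3] [29.7 14.2] 10.1
swbox 422 med [540.   68.6  43.4] min [480.6  36.   36. ] max [574.1 100.1  48. ] rect [527.4  68. ] [93.4 63.9] 0.1
green 36 med [556.8  67.6  46.5] min [549.3  52.9  43.5] max [563.3  82.   49. ] rect [556.3  67.5] [29.2 13.5] 88.5
lampbox 448 med [593.5 -51.1  43.6] min [534.5 -91.5  36. ] max [626.1 -23.6  48. ] rect [580.5 -57.1] [64.4 92.3] 86.3
lamptog 72 med [607.5 -56.6 105.8] min [593.1 -67.2  65.7] max [616.  -49.5 117.1] rect [604.4 -56.8] [15.9 24.1] 68.6
housing 1165 med [ 595.8 -238.3   54.9] min [ 480.9 -334.1   48.1] max [ 642.6 -175.    58.9] rect [ 562.6 -254.4] [151.7 149
[... 1196 characters left out ...]
x [624.7 -26.5  48. ] rect [578.5 -59.7] [63.7 90.3] 86.4
lamptog 78 med [596.5 -60.2 105.9] min [579.9 -69.3  61. ] max [614.1 -52.3 119. ] rect [597.  -60.9] [34.2 16.9] 1.0
housing 1535 med [ 556.6 -251.1   54.9] min [ 480.  -337.6   48. ] max [ 641.  -176.7   59. ] rect [ 560.3 -257.9] [149.8 151.1] 5.6
disc 833 med [ 558.5 -255.7   65.2] min [ 494.2 -322.6   61. ] max [ 627.3 -180.7   70. ] rect [ 560.3 -251.9] [127.2 135.3] 3.4
spindle 42 med [ 558.7 -254.4  114.4] min [ 552.8 -265.    76.3] max [ 568.2 -250.2  126.3] rect [ 559.4 -256.3] [14.8 13.9] 27.2
spindletip 26 med [ 558.7 -256.7  119.9] min [ 553.5 -265.   112.6] max [ 567.7 -250.8  126.3] rect [ 559.1 -256.9] [13.8 12.9] 34.0
```

View pics/crop0.png

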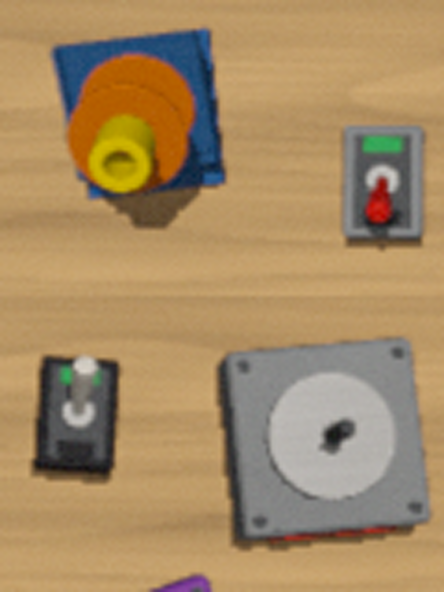

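The crop confirms it: the grey winder with the steel disc and red stripe (lower right) is the one meant. The red toggle leans away from its green mark, which sits on the world +x side. The hub grasp point is about (538, 253, 135), with the rest yawed about 7°. I'm moving above it.

Emit:
step_arm(series=[34,-23.5,0,0.031,0,34,-23.5,0,0.031,0,34,-23.5,0,0.031,0,34,-23.5,0,0.031,0,34,-23.5,0,0.031,0,34,-23.5,0,0.031,0,34,-23.5,0,0.031,0,34,-23.5,0,0.031,0,34,-23.5,0,0.031,0,34,-23.5,0,0.031,0,34,-23.5,0,0.031,0,32,-22,0,0.031,0,0,0,0,0,0,0,0,0,0,0])

```text
clock: 1.85
eef_pos: [537.7, 253.6, 230.1]
eef_rot: [-3.142, -0.001, -3.013]
wrist_force: [-0.5, 0.9, -0.1]
finger_gap: 93.7
finger_force: 0.0
```

```bash
python3 - <<'E'
from h import *
s=manip.read_state(); print(s['eef_pos'],s['eef_rot'],s['joints'])
p,d,i=cam('wrist'); P=pts(d,i); print(i['eye'])
cv2.imwrite('pics/w1.png',p)
h=cv2.cvtColor(p,cv2.COLOR_BGR2HSV); m=(h[...,0]>22)&(h[...,0]<35)&(h[...,1]>150)
q=P[m]; q=q[(q[:,2]>85)&(q[:,2]<175)]; print(len(q),q.min(0),q.max(0),np.median(q,0))
# hub end face normal: fit plane to points near end
c,_=cv2.findContours(m.astype(np.uint8),0,1); print(cv2.minAreaRect(max(c,key=len)))
b=P[(h[...,0]>100)&(h[...,0]<125)&(h[...,1]>120)]; b=b[(b[:,2]>5)&(b[:,2]<110)].astype(np.float32)
print(cv2.minAreaRect(b[:,:2]))
E
```

```text
[537.72650147 253.61855348 230.08166012] [-3.14152473e+00 -8.64628961e-04 -3.01268189e+00] [ 3.79050269e-01  4.00442033e-01  1.38697241e+00  1.51733977e-04
  1.35503275e+00 -1.32068940e+00]
[462.14032116 242.29944016 383.45744085]
2237 [510.82017625 231.20935143  95.72025782] [567.11869799 273.27066678 160.62913884] [532.52899489 252.76863267 146.24504313]
((261.98077392578125, 207.4038543701172), (60.01153564453125, 53.53970718383789), 78.69007110595703)Traceback (most recent call last):
  File "<stdin>", line 10, in <module>
cv2.error: OpenCV(4.12.0) /io/opencv/modules/imgproc/src/convhull.cpp:143: error: (-215:Assertion failed) total >= 0 && (depth == CV_32F || depth == CV_32S) in function 'convexHull'
```

View pics/w1.png

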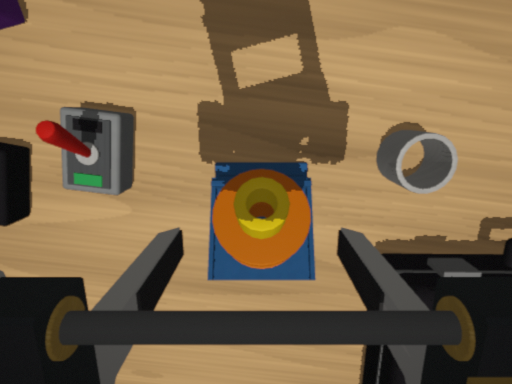

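The wrist view shows the bobbin hub centred between the fingers (262,207) and the rest's edges aligned with the gripper. I'll descend and grip.

Emit:
step_arm(series=[0,0,-20,0,0,0,0,-20,0,0,0,0,-20,0,0,0,0,-18,0,0,0,0,-10,0,0,0,0,0,0,0,0,0,0,0,0.7,0,0,0,0,0.7,0,0,0,0,0.7,0,0,0,0,0.7,0,0,0,0,0.7,0,0,0,0,0.7], squeeze=8)

```text
clock: 3.4
eef_pos: [538.2, 253.4, 142.4]
eef_rot: [3.142, -0.0, -3.012]
wrist_force: [-1.0, 0.5, -0.7]
finger_gap: 44.4
finger_force: 8.0
```

Emit:
step_arm(series=[0,0,5,0,0.7,0,0,8,0,0.7,0,0,10,0,0.7,0,0,15,0,0.7,0,0,20,0,0.7,0,0,20,0,0.7,0,0,20,0,0.7,0,0,10,0,0.7,0,0,0,0,0.7,0,0,0,0,0.7,0,0,0,0,0.7], squeeze=8)

```text
clock: 4.78
eef_pos: [538.0, 253.3, 249.7]
eef_rot: [-3.141, -0.001, -3.012]
wrist_force: [-0.2, -0.4, -1.0]
finger_gap: 44.5
finger_force: 8.0
```

```bash
cat > tilt.py <<'E'
from h import *
import sys
s=manip.read_state(); t=s['eef_pos']; print(t,s['eef_rot'],s['finger_gap'],s['wrist_force'])
for n in ('scene','top'):
    p,d,i=cam(n); P=pts(d,i)-t; h=cv2.cvtColor(p,cv2.COLOR_BGR2HSV)
    cv2.imwrite(f'pics/{n}_{sys.argv[1]}.png',p)
    near=(abs(P[...,0])<90)&(abs(P[...,1])<90)&(P[...,2]<60)&(P[...,2]>-130)
    for nm,a,b,s0 in(('yel',22,35,150),('ora',5,20,200)):
        q=P[near&(h[...,0]>a)&(h[...,0]<b)&(h[...,1]>s0)]
        if len(q): print(n,nm,len(q),'min',q.min(0).round(1),'max',q.max(0).round(1),'med',np.median(q,0).round(1))
E
python3 tilt.py lift; python3 - <<'E'
import cv2
p=cv2.imread('pics/scene_lift.png'); cv2.imwrite('pics/c2.png',cv2.resize(p[80:260,250:440],None,fx=3,fy=3))
E
```

```text
[538.0493679  253.29043024 249.70678205] [-3.14126572e+00 -1.19528932e-03 -3.01239241e+00] 44.54493127064988 [-0.19435836 -0.42816077 -1.03154442]
scene yel 302 min [-20.  -20.  -27.8] max [30.3 21.8 19.1] med [15.7 -1.2 -2.1]
scene ora 522 min [  3.2 -41.3 -91.2] max [82.6 45.5 -8.2] med [ 48.1   1.2 -60.9]
top yel 1 min [-22.9   8.1   2.8] max [-22.9   8.1   2.8] med [-22.9   8.1   2.8]
top ora 92 min [-13.5 -28.5 -75.6] max [ 80.1  11.9 -47.4] med [ 69.8  -5.5 -67.3]
```

View pics/c2.png

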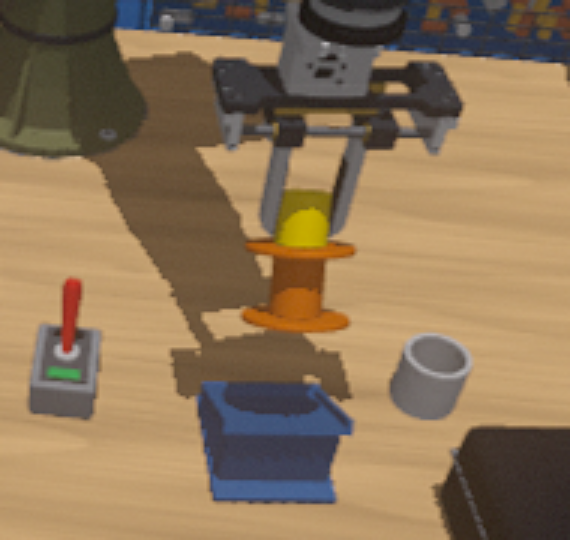

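The crop shows the bobbin held clear of the rest, still tilted about 30°. I'll bring it low over clear bench at about (430,200), loosen the grip so it swings upright close to the surface, and stand it there.

Emit:
step_arm(series=[-8,-5,0,0,0.7,-20,-10,0,0,0.7,-25,-12,0,0,0.7,-25,-12,0,0,0.7,-20,-10,0,0,0.7,-10,-4,-10,0,0.7,0,0,-20,0,0.7,0,0,-25,0,0.7,0,0,-25,0,0.7,0,0,-25,0,0.7,0,0,-15,0,0.7,0,0,-8,0,0.7,0,0,-4,0,0.7,0,0,0,0,0.7,0,0,0,0,0.7], squeeze=8)

```text
clock: 6.75
eef_pos: [430.4, 200.5, 118.9]
eef_rot: [3.141, 0.001, -3.012]
wrist_force: [0.4, 0.2, -1.6]
finger_gap: 44.4
finger_force: 8.0
```

Emit:
step_arm(series=[0,0,0,0,0.7,0,0,0,0,0.7,0,0,0,0,0.7,0,0,0,0,0.7], squeeze=3)

```text
clock: 7.25
eef_pos: [430.2, 200.4, 118.5]
eef_rot: [-3.142, -0.0, -3.012]
wrist_force: [0.4, -0.5, -1.1]
finger_gap: 45.0
finger_force: 3.0
```

```bash
python3 tilt.py low
```

```text
[430.23336098 200.35337944 118.4526601 ] [-3.14156602e+00 -5.86046269e-06 -3.01231920e+00] 44.95820551552944 [ 0.42770035 -0.45584182 -1.12520857]
scene yel 226 min [-21.5 -18.8 -31. ] max [28.4 22.3 16.9] med [14.8  0.1 -2.5]
scene ora 352 min [  4.7 -40.8 -93.5] max [ 74.5  45.5 -14.5] med [ 44.3   4.3 -71.9]
top ora 105 min [ 38.9 -36.1 -87.4] max [ 69.5   9.4 -15.6] med [ 55.2 -16.5 -78.1]
```

Emit:
step_arm(series=[0,0,-6,0,0.7,1,0,-3,0,0.7,4,0,-2,0,0.7,4,0,-2,0,0.7,4,0,-2,0,0.7,4,0,-2,0,0.7,4,0,-1,0,0.7,4,0,-1,0,0.7,0,0,0,0,0.7], squeeze=3)

```text
clock: 8.48
eef_pos: [455.1, 200.2, 99.0]
eef_rot: [-3.141, -0.001, -3.012]
wrist_force: [-0.7, -0.7, -1.4]
finger_gap: 44.6
finger_force: 3.0
```

```bash
python3 tilt.py press;  python3 - <<'E'
import cv2
p=cv2.imread('pics/scene_press.png'); cv2.imwrite('pics/c3.png',cv2.resize(p[60:240,250:420],None,fx=3,fy=3))
E
```

```text
[455.12828651 200.20789096  99.01143492] [-3.14134337e+00 -9.91270479e-04 -3.01249875e+00] 44.5949927254819 [-0.65336246 -0.66563534 -1.36155333]
scene yel 249 min [-18.9 -19.6 -25.3] max [26.  21.6 19.2] med [17.1  0.2  4.1]
scene ora 308 min [ -8.4 -41.1 -91.3] max [ 56.   43.7 -20.7] med [ 36.1   2.3 -28.3]
top ora 9 min [-36.8 -24.1 -87.9] max [ 52.    7.  -30.1] med [ 48.8 -15.  -83.2]
```

View pics/c3.png

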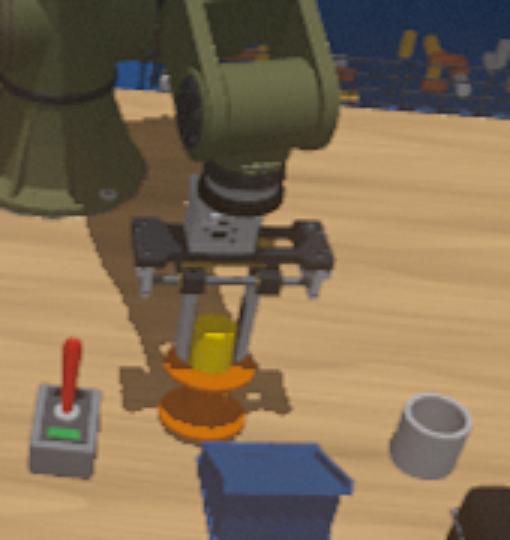

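The crop shows the bobbin standing on the bench and nearly upright. I'll release it so it settles flat, then measure.

Emit:
step_arm(series=[2,0,-1,0,0.7,0,0,0,0,0.45,0,0,0,0,0.4,0,0,0,0,0.3,0,0,0,0,0.3,0,0,0,0,0.3])

```text
clock: 9.32
eef_pos: [457.2, 200.4, 98.5]
eef_rot: [-3.142, 0.0, -3.012]
wrist_force: [-1.1, -0.2, 1.0]
finger_gap: 66.0
finger_force: 0.0
```

```bash
python3 tilt.py stand; python3 - <<'E'
from h import *
s=manip.read_state(); t=s['eef_pos']
p,d,i=cam('wrist'); P=pts(d,i)-t; h=cv2.cvtColor(p,cv2.COLOR_BGR2HSV); cv2.imwrite('pics/w2.png',p)
m=(h[...,0]>22)&(h[...,0]<35)&(h[...,1]>150)
q=P[m&(P[...,2]>-50)&(P[...,2]<60)]
print(len(q),q.min(0),q.max(0))
e=q[(q[:,2]>q[:,2].max()-6)]; print('end',cv2.minEnclosingCircle(e[:,:2].astype(np.float32)),np.median(e,0))
E
```

```text
[457.22700224 200.36147826  98.4552413 ] [-3.14158342e+00  1.61322013e-06 -3.01241100e+00] 66.0121615794854 [-1.06001251 -0.17086639  1.00931253]
scene yel 255 min [ -6.3 -19.2 -32. ] max [35.3 20.8 15.4] med [25.9  0.1  1.7]
scene ora 315 min [-47.3 -42.6 -99.9] max [56.9 44.6 -3.2] med [ 35.2  -2.1 -33.3]
top ora 4 min [ 47.2 -21.9 -37. ] max [ 49.8 -15.5 -28.2] med [ 47.4 -17.6 -34. ]
5970 [-11.69454863 -21.89669871 -34.09227754] [40.89526453 29.55452887 12.54797299]
end ((10.032540321350098, -0.7078821063041687), 21.780378341674805) [ 3.36021517 -2.20932909 10.44902034]
```

The bobbin now stands flat, with its hub end at z ≈ 110. Its centre is +10 mm in x from the TCP, and the fitted radius of 21.8 mm agrees with the hub. I'll re-centre, grip firmly and lift.

Emit:
step_arm(series=[5,0,0,0,0.3,5,-0.7,0,0,0.3,0,0,0,0,0.3,0,0,0,0,0.7,0,0,0,0,0.7,0,0,0,0,0.7,0,0,0,0,0.7,0,0,10,0,0.7,0,0,20,0,0.7,0,0,30,0,0.7,0,0,35,0,0.7,0,0,30,0,0.7,0,0,15,0,0.7,0,0,0,0,0.7], squeeze=20)

```text
clock: 11.22
eef_pos: [467.4, 199.7, 238.9]
eef_rot: [3.141, 0.001, -3.012]
wrist_force: [0.9, 0.5, -2.5]
finger_gap: 44.0
finger_force: 20.0
```

```bash
cat > w.py <<'E'
from h import *
import sys
s=manip.read_state(); t=s['eef_pos']; print(t,s['eef_rot'],s['joints'].round(2),s['wrist_force'].round(1))
p,d,i=cam('wrist'); P=pts(d,i); cv2.imwrite(f'pics/w_{sys.argv[1]}.png',p); Q=P-t; h=cv2.cvtColor(p,cv2.COLOR_BGR2HSV)
m=(h[...,0]>22)&(h[...,0]<35)&(h[...,1]>150)
q=Q[m&(Q[...,2]>-50)&(Q[...,2]<60)]
e=q[(q[:,2]>q[:,2].max()-6)]; print('end',q.max(0),cv2.minEnclosingCircle(e[:,:2].astype(np.float32)))
o=(h[...,0]>5)&(h[...,0]<20)&(h[...,1]>200)&(abs(Q[...,0])<80)&(abs(Q[...,1])<70)
q=Q[o&(Q[...,2]<-12)&(Q[...,2]>-50)]; print('ora',len(q),q.min(0),q.max(0))
if len(q)>20:
    A=np.c_[q[:,:2],np.ones(len(q))]
    for _ in range(5):
        c=np.linalg.lstsq(A,q[:,2],rcond=None)[0]; r=abs(A@c-q[:,2]); k=r<np.median(r)*2.5+.3; A=A[k]; q=q[k]
    print('flange plane slope',c, len(q))
E
python3 w.py up; python3 tilt.py up
```

```text
[467.36455017 199.68331152 238.91229948] [ 3.14138806e+00  1.16030611e-03 -3.01242646e+00] [ 0.33  0.2   1.63 -0.    1.31 -1.37] [ 0.9  0.5 -2.5]
end [22.71196472 21.09912297 12.64945703] ((0.7208544015884399, -1.4861974716186523), 22.191495895385742)
ora 5753 [-43.63481284 -44.66983978 -43.5107151 ] [ 38.204965    42.31611789 -20.09479379]
flange plane slope [ 2.36026683e-03  3.71448642e-03 -3.30946461e+01] 5343
[467.05729776 199.59166754 237.90673292] [-3.14150214e+00 -4.96651965e-04 -3.01238560e+00] 44.38917465226089 [-0.57152042 -1.24898663 -2.10779787]
scene yel 302 min [-16.9 -19.2 -31.2] max [25.1 20.6 14.1] med [17.  -0.1 -0.1]
scene ora 451 min [-31.8 -42.5 -97.2] max [ 47.6  42.7 -28.3] med [ 23.5  -2.5 -56.1]
top ora 32 min [-42.  -38.9 -95.2] max [-23.3  19.4 -31.4] med [-34.4   5.3 -34.3]
```

The bobbin is held upright (flange slope about 0.2°), with its underside about 99 mm below the TCP. I'll carry it to beside the winder and take one close look at the spindle.

Emit:
step_arm(series=[0,0,12,0,0.7,3,-15,0,-0.05,0.7,7,-30,0,-0.05,0.7,8,-35,0,-0.05,0.7,8,-40,0,-0.05,0.7,8,-40,0,-0.05,0.7,8,-40,0,-0.05,0.7,8,-40,0,-0.05,0.7,8,-40,0,-0.05,0.7,8,-35,0,-0.05,0.7,5,-18,0,-0.05,0.7,2,-7,0,0,0.7,0,0,0,0,0.7,0,0,0,0,0.7])

```text
clock: 13.12
eef_pos: [540.2, -139.4, 250.6]
eef_rot: [3.141, 0.0, 2.772]
wrist_force: [-0.1, -0.5, -0.5]
finger_gap: 44.1
finger_force: 20.0
```

```bash
python3 w.py near; python3 - <<'E'
from h import *
p,d,i=cam('wrist'); P=pts(d,i)
m=(abs(P[...,0]-561)<30)&(abs(P[...,1]+255)<30)
q=P[m&(P[...,2]>75)&(P[...,2]<140)]; print(len(q))
for a,b in((75,95),(95,110),(110,130)):
    e=q[(q[:,2]>a)&(q[:,2]<b)]
    if len(e): print(a,b,len(e),e.min(0),e.max(0),cv2.minEnclosingCircle(e[:,:2].astype(np.float32)))
n=(abs(P[...,0]-561)<70)&(abs(P[...,1]+255)<70)&(P[...,2]>62)&(P[...,2]<68)
q=P[n]; print('disc',len(q),q.min(0),q.max(0),np.median(q[:,2]))
n=(abs(P[...,0]-561)<110)&(abs(P[...,1]+255)<110)&(P[...,2]>50)&(P[...,2]<59)
q=P[n]; print('hous',cv2.minAreaRect(q[:,:2].astype(np.float32)))
E
```

```text
[ 540.19941838 -139.44121432  250.55985   ] [3.14143702e+00 7.01818903e-05 2.77212452e+00] [-0.32  0.3   1.47  0.    1.37 -1.52] [-0.1 -0.5 -0.5]
end [22.4130093  20.2613732  12.69462636] ((0.8242519497871399, -1.8768444061279297), 22.17099952697754)
ora 5733 [-43.98991735 -43.29408842 -43.43600338] [ 43.05034032  42.21955704 -21.46549121]
flange plane slope [ 1.45835400e-03  4.19625798e-03 -3.32011546e+01] 5308
451
75 95 125 [ 553.48703817 -263.0509355    75.04582213] [ 567.85103112 -250.99874705   94.94692459] ((561.2135009765625, -258.477294921875), 7.788572311401367)
95 110 114 [ 553.60029246 -263.49579071   95.1300462 ] [ 568.05010193 -250.69275364  109.94706025] ((561.1878051757812, -258.5223388671875), 7.939573764801025)
110 130 212 [ 553.70431435 -265.9577594   110.06606856] [ 569.27065875 -251.27194399  123.88329115] ((561.4356079101562, -258.8031921386719), 7.886049270629883)
disc 3682 [ 511.94930076 -309.00133336   62.02674935] [ 608.86628122 -216.08376973   67.68109813] 64.19651366634378
hous ((540.9442138671875, -239.73248291015625), (134.8167266845703, 200.75550842285156), 13.91586971282959)
```

View pics/w_near.png

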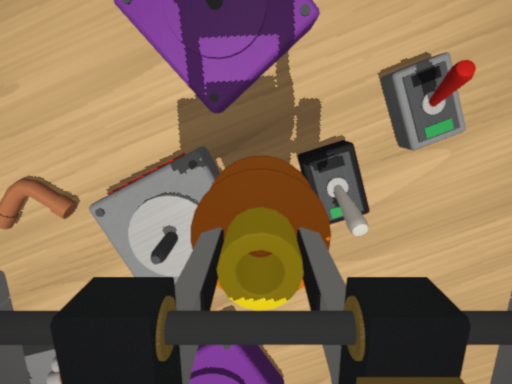

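The wrist view shows the dark spindle at (165,245) and the upright bobbin hub at (262,262). Measured with the same camera, the spindle axis is (561.3,-258.6) and the hub offset is (0.8,-1.9), so the target TCP is (560.5,-256.5). I'll move above it and start down gently.

Emit:
step_arm(series=[2,-10,0,0,0.7,4,-25,0,0,0.7,5,-30,0,0,0.7,5,-30,0,0,0.7,3,-16,0,0,0.7,1.3,-6,0,0,0.7,0,0,-10,0,0.7,0,0,-10,0,0.7,0,0,-8,0,0.7,0,0,-4,0,0.7,0,0,-4,0,0.7,0,0,-4,0,0.7,0,0,0,0,0.7])

```text
clock: 14.85
eef_pos: [560.5, -257.3, 210.2]
eef_rot: [3.142, -0.0, 2.771]
wrist_force: [-0.4, -0.1, -2.2]
finger_gap: 44.2
finger_force: 20.0
```

Emit:
step_arm(series=[0,0,-5,0,0.7,0,0,-5,0,0.7,0,0,0,0,0.7])

```text
clock: 15.22
eef_pos: [560.3, -257.2, 199.9]
eef_rot: [3.141, -0.001, 2.771]
wrist_force: [-0.3, -0.4, -1.7]
finger_gap: 44.4
finger_force: 20.0
```

The underside is at about 101, so the spindle is 22 mm into the bore with no extra force. I'll keep lowering.

Emit:
step_arm(series=[0,0,-6,0,0.7,0,0,-6,0,0.7,0,0,-6,0,0.7,0,0,-6,0,0.7,0,0,-4,0,0.7,0,0,-3,0,0.7,0,0,-2,0,0.7,0,0,-1,0,0.7,0,0,0,0,0.7])

```text
clock: 16.35
eef_pos: [560.6, -257.3, 166.5]
eef_rot: [-3.142, 0.0, 2.771]
wrist_force: [0.9, -0.3, -1.2]
finger_gap: 44.1
finger_force: 20.0
```

```bash
python3 w.py seat; python3 tilt.py seat
```

```text
[ 560.55877339 -257.34638519  166.51023735] [-3.14157545e+00  1.24091175e-04  2.77079898e+00] [-0.49  0.5   1.39 -0.    1.25 -1.69] [ 0.9 -0.3 -1.2]
end [22.74596098 20.19943173 12.83608445] ((0.9949772357940674, -2.0580291748046875), 22.28662109375)
ora 5740 [-43.91081191 -43.69002541 -42.93566082] [ 43.0487155   42.01809992 -20.72023863]
flange plane slope [ 2.86391765e-03  3.34491738e-03 -3.31745039e+01] 5321
[ 560.57541365 -257.36132584  166.54999508] [-3.14156079e+00  1.68895704e-04  2.77081018e+00] 44.560876403533904 [-0.43978238  0.57142938 -1.78051318]
scene yel 224 min [-16.8 -25.5 -30.5] max [23.8 17.2 14. ] med [17.9 -0.5  0.7]
scene ora 296 min [-29.5 -41.8 -96.5] max [ 47.2  43.  -29.5] med [ 30.2  -3.  -33.1]
top ora 90 min [-26.1  18.5 -97.4] max [ 35.6  43.9 -27.1] med [ -8.9  35.4 -34.2]
```

Emit:
step_arm(series=[0,0,-1,0,0.7,0,0,-1,0,0.7,0,0,-0.7,0,0.7,0,0,0,0,0.7])

```text
clock: 17.0
eef_pos: [560.5, -257.3, 163.7]
eef_rot: [-3.142, -0.0, 2.771]
wrist_force: [0.3, -0.1, -1.6]
finger_gap: 44.2
finger_force: 20.0
```

Emit:
step_arm(series=[0,0,-0.6,0,0.7,0,0,-0.6,0,0.7,0,0,0,0,0.7])

```text
clock: 17.38
eef_pos: [560.8, -257.3, 163.4]
eef_rot: [-3.142, 0.001, 2.771]
wrist_force: [-0.8, 2.9, 4.6]
finger_gap: 44.0
finger_force: 20.0
```

Contact with the turntable (+4.6 N). I'll let go and rise.

Emit:
step_arm(series=[0,0,0,0,0.5,0,0,0,0,0.35,0,0,0,0,0.3,0,0,0,0,0.3,0,0,0,0,0.3,0,0,10,0,0.3,0,0,25,0,0.3,0,0,30,0,0.3,0,0,30,0,0.3,0,0,0,0,0.3])

```text
clock: 18.62
eef_pos: [561.1, -257.7, 260.5]
eef_rot: [-3.141, 0.005, 2.771]
wrist_force: [-0.4, -0.7, -0.8]
finger_gap: 65.6
finger_force: 0.0
```

```bash
python3 - <<'E'
from h import *
for n in('wrist','scene','top'):
    p,d,i=cam(n); P=pts(d,i); cv2.imwrite(f'pics/{n}_rel.png',p); h=cv2.cvtColor(p,cv2.COLOR_BGR2HSV)
    nr=(abs(P[...,0]-561)<60)&(abs(P[...,1]+256)<60)
    q=P[nr&(h[...,0]>22)&(h[...,0]<35)&(h[...,1]>150)&(P[...,2]>125)]
    e=q[q[:,2]>q[:,2].max()-6]; print(n,'top z',np.percentile(e[:,2],[50,95]),cv2.minEnclosingCircle(e[:,:2].astype(np.float32)))
    q=P[nr&(h[...,0]>5)&(h[...,0]<20)&(h[...,1]>200)&(P[...,2]>124)&(P[...,2]<138)]
    A=np.c_[q[:,:2]-[561,-256],np.ones(len(q))]; print('flange',np.linalg.lstsq(A,q[:,2],rcond=None)[0])
    r=P[((h[...,0]<6)|(h[...,0]>174))&(h[...,1]>150)&(abs(P[...,0]-525)<60)&(abs(P[...,1]-66)<40)&(P[...,2]>50)]
    if len(r): print('red',r.min(0),r.max(0))
E
```

```text
wrist top z [174.00047204 175.1393582 ] ((561.4435424804688, -259.37139892578125), 21.816537857055664)
flange [ 2.13951371e-03 -4.09132931e-04  1.30135455e+02]
scene top z [174.9231011  176.93429556] ((565.365478515625, -256.64306640625), 21.95148277282715)
flange [-1.35458730e-02 -1.32851694e-03  1.31195251e+02]
red [498.4773181   59.0913543   50.30914667] [531.05709767  74.29306165 116.77182458]
top top z [339.84533917 342.44648729] ((544.0389404296875, -205.01644897460938), 3.321336507797241)
flange [ 1.36131025e-02 -7.09400509e-02  1.33291991e+02]
red [491.93620017  55.86458697  57.56057919] [526.47959056  72.19566023 121.19262526]
```

The bobbin is seated: its top is at z ≈ 175, the upper flange is flat at 131 and the axis is at (561.4,-259). The red toggle is still off. Next I go to the toggle's off side with the fingers closed.

Emit:
step_arm(series=[-6,15,0,0.03,1,-12,35,0,0.04,1,-13,40,0,0.04,1,-15,45,0,0.04,1,-15,45,0,0.04,1,-15,45,0,0.04,1,-15,45,0,0.04,1,-12,35,0,0.04,1,-8,20,0,0.04,1,0,0,-30,0.02,1,0,0,-40,0,1,0,0,-40,0,1,0,0,-25,0,1,0,0,-10,0,1,0,0,0,0,1])

```text
clock: 20.65
eef_pos: [449.3, 67.6, 112.3]
eef_rot: [-3.142, -0.001, 3.141]
wrist_force: [-0.3, -0.4, 0.6]
finger_gap: 0.2
finger_force: 0.0
```

```bash
python3 - <<'E'
from h import *
s=manip.read_state(); print(s['eef_pos'],s['eef_rot'],s['finger_gap'])
p,d,i=cam('wrist'); cv2.imwrite('pics/w_tog.png',p)
p,d,i=cam('scene'); cv2.imwrite('pics/s_tog.png',cv2.resize(p[60:260,180:400],None,fx=2.5,fy=2.5))
E
```

```text
[449.31317008  67.64606915 112.26961833] [-3.14151810e+00 -1.12654124e-03  3.14078535e+00] 0.24911989199432488
```

View pics/s_tog.png

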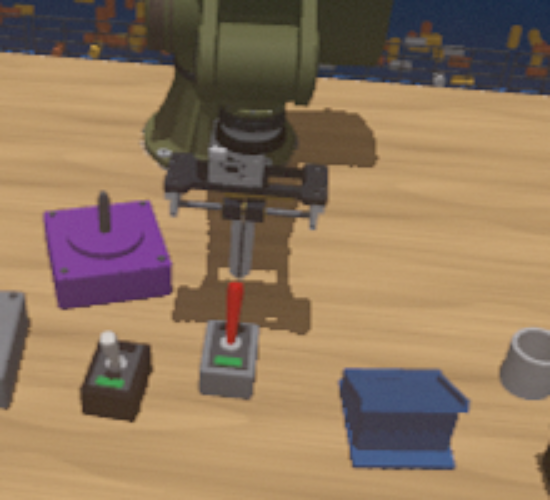

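The crop shows the closed fingers directly behind the red toggle on its off side. I'll push it in +x, then back off.

Emit:
step_arm(series=[12,0,0,0,1,12,0,0,0,1,8,0,0,0,1,8,0,0,0,1,8,0,0,0,1,8,0,0,0,1,8,0,0,0,1,8,0,0,0,1,8,0,0,0,1,4,0,0,0,1,0,0,0,0,1])

```text
clock: 22.12
eef_pos: [529.8, 67.9, 111.8]
eef_rot: [-3.141, -0.012, 3.141]
wrist_force: [-32.6, 0.8, 17.5]
finger_gap: 0.9
finger_force: 17.7
```

```bash
cat > r.py <<'E'
from h import *
s=manip.read_state(); print(s['eef_pos'],s['wrist_force'])
for n in('scene','top'):
    p,d,i=cam(n); P=pts(d,i); h=cv2.cvtColor(p,cv2.COLOR_BGR2HSV); cv2.imwrite(f'pics/{n}_r.png',p)
    r=P[((h[...,0]<6)|(h[...,0]>174))&(h[...,1]>150)&(abs(P[...,0]-525)<60)&(abs(P[...,1]-66)<40)&(P[...,2]>50)]
    if len(r): print(n,'red',len(r),r.min(0),r.max(0))
    l=P[(abs(P[...,0]-580)<55)&(abs(P[...,1]+58)<40)&(P[...,2]>95)&(P[...,2]<125)]
    if len(l): print('lamp tip',np.median(l,0))
E
python3 r.py
```

```text
[529.84346848  67.87374164 111.76663697] [-32.61288573   0.80708053  17.48791085]
scene red 59 [534.02460366  58.69619151  52.69712053] [562.00895128  75.70828841 116.05758158]
lamp tip [608.76479971 -57.24836913 110.30312194]
lamp tip [601.91155933 -60.46568496 111.9891234 ]
```

The toggle is over on the on side, pressed against its stop. I'll back off.

Emit:
step_arm(series=[-10,0,0,0,1,-20,0,0,0,1,-30,0,0,0,1,-20,0,20,0,1,-10,0,40,0,1,0,0,40,0,1,0,0,30,0,1,0,0,0,0,1,0,0,0,0,1])

```text
clock: 23.35
eef_pos: [443.3, 67.6, 241.7]
eef_rot: [-3.141, -0.001, 3.141]
wrist_force: [-0.5, -0.7, -0.1]
finger_gap: 0.1
finger_force: 0.0
```

```bash
python3 r.py; python3 - <<'E'
import cv2
p=cv2.imread('pics/scene_r.png'); cv2.imwrite('pics/fin.png',cv2.resize(p[120:270,90:410],None,fx=2.4,fy=2.4))
E
```

```text
[443.3354702   67.63034026 241.68148583] [-0.51885251 -0.69737031 -0.06888889]
scene red 49 [534.03512212  61.049411    52.29292512] [563.31980382  73.20476034 117.66824568]
lamp tip [610.00806431 -57.64949342 111.11066894]
top red 55 [526.2198368   57.13765465  61.1748089 ] [558.87738334  70.64550672 119.15797984]
lamp tip [601.01791637 -60.5073571  111.44882243]
```

View pics/fin.png

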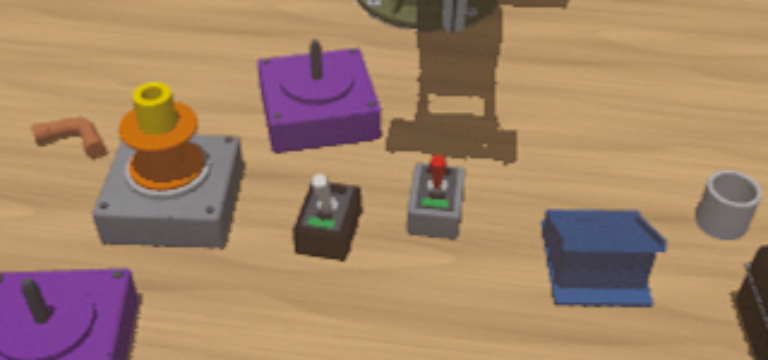

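The final view shows the bobbin flat on the turntable (155,135), the red toggle on (437,180), the lamp still on (320,200), and the coupling and elbow where they were.

```bash
python3 -c "
from cell import manip; print(manip.sign_off())"
```

```text
the job is handed in; nothing more can be done
None
```

The job is handed in (no verdict was returned): the bobbin stands released and flat on the winder's turntable over the spindle, the red toggle was then flipped and stays on, the lamp is still on, and the coupling and elbow were not touched.

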